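# Turn the scraper round and put it away in its slot

## Robot

A 6-joint arm with a two-finger parallel gripper is mounted at the origin on a cart in front of the work surface, level with it; the furniture and walls round the work are solid. World frame = base frame: x ahead of the robot, y to its left, z up, the work surface at z = 0. Lengths are in m, angles in rad, forces in N, time in s.
With the tool pointing down it reaches from about 0.325 to 1 m from the base axis. Payload 5.1 kg.
Tool frame: the origin (TCP) lies at the very end of the fingers, on their centre line; the grasp point (between the pads) lies 19 mm behind it; z points along the fingers, y is the line along which they close (so a half turn about z gives the same grasp; the last joint's range is limited). The gripper opens to 85 mm and grips with 20 to 120 N. Pads are 22 mm wide; open, the fingers measure 114 mm over their backs; the gripper's body (76 mm by 85 mm) begins 54 mm behind the grasp point. The pads swing forward as they close: fully open they stand 13 mm farther back than shut.
Start: joints at [1.157, 0.124, 1.65, -0, 1.367, -0.083], TCP at [0.211, 0.615, 0.231] pointing down, gripper open.
Joint ranges: [-2.61, 2.61], [-1.02, 2.33], [0.03, 2.71], [-1.35, 4.49], [0.32, 2.68], [-2.91, 2.91]. Speed limits (rad/s): [2.57, 2.57, 3.14, 3.14, 3.14, 3.14].

## Interface

Orientations are given as a unit quaternion [w, x, y, z].
In Python, from plant import observe, eyes, workorder gives the robot as it stands. The module is installed in compiled form; this text tells all that it offers.
- The arm moves only by the tool send_rows, never from a script. Its argument "targets" is a list that holds one entry, the list of rows, each a list of 7 numbers: the turn, a rotation vector about the tool's x, y, z in rad, then the shift along the tool's x, y, z in cm, then the closure in counts, from 0 (fully open) to 255 (shut). In form: [[[wx, wy, wz, x, y, z, jaw], ...]]. A call has 1 to 10 rows; each row is the pose to reach, as a shift and turn from the pose commanded when the call began, along the tool's axes at that moment; what a row does not reach only later rows make up. A row lasts 1/10 s, in which the tool goes at most 50 mm and 8.59 degrees, less where a joint would pass 70% of its speed; a pose out of reach is approached as far as the arm can. A call with a gripper value outside its range is refused whole. The fingers move at their own pace and stop on an object; the grip force is fixed at half the most. Time passes only in rows, so rows that repeat a pose let the fingers close. It gives the time, the measured TCP pose, the force, the opening and the grip force at its end, in the units of the state.
- observe(): the state, without advancing time (a new reading comes with each control period).
- eyes.snapshot(name): name is "scene" or "top" or "wrist"; returns (picture, depth): 384x512x3 uint8, red, green, blue; 384x512 float32, m along the optical axis (not along the pixel's ray), 0 where there is no reading.
- eyes.camera_params(name): a dict with "mtx" (3x3 intrinsics, pixels), "R" (3x3) and "t" (3): a world point X has camera coordinates R X + t. Camera axes: x right, y down, z forward; pixel columns grow to the right and rows downward; lengths in m; the calibration is good to about 2 mm. A picture is of the moment at which its call begins: read the wrist's pose just before it. camera_params takes no time and is no camera call; for the wrist camera it gives the pose at the moment of the call.
- workorder.sign_off(): hands the job in; it is judged then, once.
The state is a dict: "time": time; "qpos": joint angles; "dq": joint speeds; "tau": joint torques, N m; "tcp_pos": TCP position; "eef_rot": TCP orientation; "contact_force": force on the tool from outside, world axes, zero at the start; "torque": the same for the moment, N m; "opening": finger opening in m; "grip_force": force on a finger pad.
Only numpy, scipy, OpenCV 4.12 (cv2) and the standard library are available. Lean on these libraries where they do the work, as an engineer would, in place of code of your own. Each camera call takes 0.05 s, during which the arm holds its last target. There are 200 camera calls.

## Task

The wide scraper has been left handle first in a pocket of the screwdriver block, with its blade sticking out. Draw it out, turn it round, and slide it blade first into the empty wide slot of the slotted block, all the way in until the handle meets the block. Leave the small scraper stored in the narrow slot beside it, and let go of the wide scraper.

Things in the scene. Friction and masses are not known exactly. Their poses are not given: they have to be found in the camera images.
- scraper: Wide scraper, 140 g, 176 mm: flat steel blade 50 wide, 88 long, 4 thick (last 4 mm only 42 wide); dark wooden handle 28 wide, 22 thick, 88 long; both faces alike. Origin: at the shoulder between blade and handle, mid-width, mid-thickness. +x along the handle, -x along the blade, y across the width, z across the thickness. Lying flat it rests on its handle, blade level, origin 11 mm up
- scraper_tip (a point): Middle of the scraper's free blade edge, at (-88, 0, 0) mm in the scraper's frame
- scraper_grip (a point): Middle of the scraper's handle, at (46, 0, 0) mm in the scraper's frame, 28 mm across. At the start it is inside the pocket and out of reach; only the blade, 50 mm across, can be taken then
- slot_block: Slotted block, wood, fixed, 150 wide, 100 deep, 80 mm high at the front. Origin on the bench under it; -x is its front, z up. Both slots slope 20 degrees down into it from the front, open through the back. Their common floor is a ledge that sticks out 15 mm in front of the cover board (12 mm thick); ledge and board are bevelled by 4 mm at the mouth; side strips begin 12 mm in
- wide_slot: Empty wide slot; frame fixed to the block. Origin: middle of the mouth at the ledge's front end, 65 mm above the bench. +x points down into the slot, y along its width, z square to its flat sides. 57 mm wide (y), 8 mm high (z -4 to 4), 100 long. Home: handle's shoulder against the ledge's front, blade tip at x = 88 mm, handle outside, drooping up to 3 degrees. Narrow slot centre at y = -74 mm
- pocket_block: Screwdriver block, wood, fixed, 108 wide, 100 deep, 95 mm high at the front, with two square pockets side by side, 52 mm apart, sloping 20 degrees down into it from the front. Origin on the bench under it; -x is its front, z up. The bench within 120 mm of its front is clear, enough to lay the scraper down across it
- pocket: The pocket that holds the scraper's handle at the start; frame fixed to the block. Origin: centre of its mouth, 70 mm above the bench; +x points down into the pocket, y across. 36 wide, 30 high, 80 mm deep. The scraper starts loose in it, its x along the pocket's x, its shoulder 9 mm outside the mouth. The empty pocket's centre is at y = -52 mm
- small_scraper: Small scraper, stored rightly in the narrow slot: blade 30 mm wide, handle 24 wide, 20 thick, 80 long, standing out of the block, 48 mm clear of where the wide scraper's handle goes. Origin: its shoulder, at the mouth of its slot; its handle runs along its own -x. To be left alone
Not all that is in view belongs to the job. Leave any pink look-alike of the pocket_block alone.

How it is judged:
By the outcome, as a careful person would: the job done as asked, in the order asked, and still so for the second after the job is handed in, with the robot touching nothing.
It also fails if it takes over 61 s, if anything falls off the work surface, if the arm or the gripper's body presses on something with over 40 N, if the wrist force passes 120 N, or if a joint passes its speed limit or range.

## Working session

There is one attempt and no reset: what is moved stays moved. The work goes in short steps, Python scripts to look and compute and a tool call to move; the robot and the scene stay as the last step left them, time stands still between calls to the robot, and variables do not carry over. Pictures are saved under pics/ and viewed, at most 10 in all, crops included, and the job is handed in when it is done.

Besides the shell and the picture viewer there is one more tool, called after "Call:" as a command line: name --argument value ..., lists and objects as JSON in quotes. send_rows: Moves the arm, as the interface text tells. Its arguments: {"type":"object","properties":{"targets":{"type":"array","items":{"type":"array","items":{"type":"array","items":{"type":"number"}}}}},"required":["targets"]}

```bash
mkdir -p pics
cat > h.py <<'E'
import numpy as np, cv2
from plant import observe, eyes, workorder
from scipy.spatial.transform import Rotation as Ro
def snap(n):
    p=eyes.camera_params(n); im,d=eyes.snapshot(n); return im,d,p
def save(im,f): cv2.imwrite('pics/'+f,im[:,:,::-1])
def cloud(d,p):
    v,u=np.mgrid[:d.shape[0],:d.shape[1]]
    K=p['mtx']; c=np.stack([(u-K[0,2])/K[0,0]*d,(v-K[1,2])/K[1,1]*d,d],-1)
    return (c-p['t'])@p['R']
def Rt():
    s=observe(); q=s['eef_rot']; return Ro.from_quat([q[1],q[2],q[3],q[0]]).as_matrix(),np.array(s['tcp_pos'])
def go(P,R):  # move from present pose, tool axes cm / rotvec
    R0,p0=Rt(); return np.round(Ro.from_matrix(R0.T@R).as_rotvec(),3),np.round(R0.T@(np.array(P)-p0)*100,2)
E
python3 - <<'E'
from h import *
a,d,p=snap('top');b,e,q=snap('scene')
np.savez('s0.npz',a=a,d=d,b=b,e=e,pR=p['R'],pt=p['t'],pk=p['mtx'],qR=q['R'],qt=q['t'],qk=q['mtx'])
save(a,'top0.png');save(b,'scene0.png')
print(p,q,observe())
E
```

```text
{'mtx': array([[377.53526297,   0.        , 254.3598224 ],
       [  0.        , 377.53526297, 197.22395985],
       [  0.        ,   0.        ,   1.        ]]), 'R': array([[-0.0045695 , -0.99991025,  0.01259437],
       [-0.99324467,  0.00307798, -0.11599811],
       [ 0.11594893, -0.01303934, -0.99316958]]), 't': array([0.40339259, 0.50585909, 1.25859252])} {'mtx': array([[437.73076894,   0.        , 259.02845979],
       [  0.        , 437.73076894, 198.38086918],
       [  0.        ,   0.        ,   1.        ]]), 'R': array([[-0.8930963 , -0.44943797,  0.01960906],
       [-0.32849675,  0.62174812, -0.71099871],
       [ 0.30735792, -0.64143183, -0.70291985]]), 't': array([ 0.64792062, -0.0415169 ,  1.489032  ])} {'time': 0.1, 'qpos': array([ 1.15743750e+00,  1.24470223e-01,  1.65152124e+00,  1.16344773e-05,
        1.36749517e+00, -8.26092208e-02]), 'dq': array([-4.41380281e-05, -1.90545886e-03, -4.62135277e-03, -7.37876809e-05,
       -3.82521196e-04, -3.37890507e-04]), 'tau': array([ 2.04032945e-04, -4.24933934e+01, -3.66652572e+01, -7.97831194e-05,
        3.98897173e-03,  2.26841189e-05]), 'tcp_pos': array([0.21090046, 0.61426075, 0.23016588]), 'eef_rot': array([-2.37960655e-04,  1.64623124e-01,  9.86356087e-01, -9.16621668e-04]), 'contact_force': array([0.8470953 , 0.11596316, 0.12824309]), 'torque': array([ 0.00139546,  0.02662691, -0.01785237]), 'grip_force': 0.0, 'opening': 0.0852485872926563}
```

View pics/top0.png

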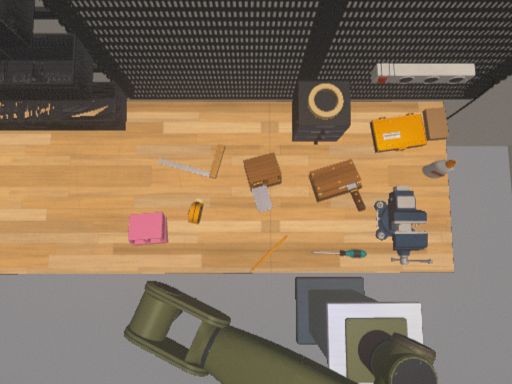

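View pics/scene0.png

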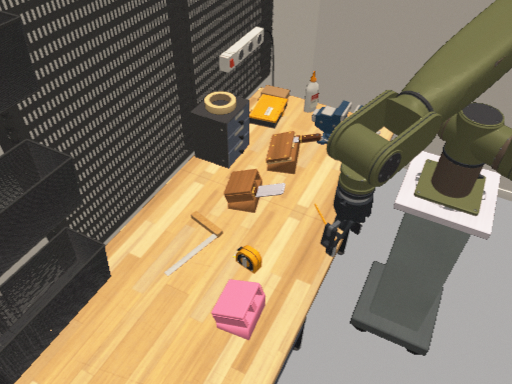

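The top view shows these:
- Brown pocket block at (262,170), with the grey wide blade sticking out at (262,198).
- Slotted block at (335,180), with the small scraper's handle at (358,200). The wide slot is to the left of it.
- Things that could be mistaken for the target: the saw blade (185,168), the small scraper (358,200), the screwdriver (340,253) and the pink block (147,228).

I choose the blade at (262,198) and will check it in a crop.

Run:
```python
from h import *
z=np.load('s0.npz'); a,d=z['a'],z['d']
C=cloud(d,dict(mtx=z['pk'],R=z['pR'],t=z['pt'])); S=cloud(z['e'],dict(mtx=z['qk'],R=z['qR'],t=z['qt']))
c1=cv2.resize(a[140:225,235:375],None,fx=5.6,fy=5.6,interpolation=cv2.INTER_CUBIC)
save(c1,'crop0.png')
hs=cv2.cvtColor(a,cv2.COLOR_RGB2HSV)
def blade(img,X,box):
    h=cv2.cvtColor(img,cv2.COLOR_RGB2HSV); m=np.zeros(h.shape[:2],np.uint8)
    u0,u1,v0,v1=box; m[v0:v1,u0:u1]=((h[v0:v1,u0:u1,1]<60)&(h[v0:v1,u0:u1,2]>110))
    m=cv2.erode(m,np.ones((3,3),np.uint8)); P=X[m>0]; P=P[(P[:,2]>.02)&(P[:,2]<.2)]
    c=P.mean(0); u,s,vt=np.linalg.svd(P-c,full_matrices=False)
    L=(P-c)@vt.T
    print(len(P),c.round(4),vt.round(3).tolist(),np.ptp(L,0).round(4)); print(np.quantile(P[:,2],[0,.5,1]))
blade(a,C,(245,280,180,220)); blade(z['b'],S,(250,295,178,205))
# block points
for n,(u0,u1,v0,v1) in dict(pocket=(238,290,148,192),slot=(302,366,155,205)).items():
    P=C[v0:v1,u0:u1].reshape(-1,3); Z=P[:,2]; print(n,np.histogram(Z,bins=np.arange(-.01,.15,.01)))
    Q=P[(Z>.03)&(Z<.13)]; r=cv2.minAreaRect((Q[:,:2]*1000).astype(np.float32)); print(r, cv2.boxPoints(r).round(0).tolist())
print([C[v,u].round(3).tolist() for v,u in [(195,262),(208,262),(165,262),(180,335),(205,360)]])
```

```text
274 [0.4982 0.3779 0.0845] [[-0.905, -0.245, 0.347], [0.257, -0.966, -0.01], [0.338, 0.08, 0.938]] [0.085  0.0408 0.0132]
[0.06715533 0.0846592  0.10467391]
211 [0.4971 0.3822 0.0838] [[0.901, 0.259, -0.348], [0.268, -0.963, -0.022], [0.341, 0.073, 0.937]] [0.0816 0.0455 0.0081]
[0.06879747 0.08432843 0.0993203 ]
pocket (array([824, 360,   9,  10,   9,  44,  71, 228, 374, 287,  62,   0,   0,
         0,   0]), array([-0.01,  0.  ,  0.01,  0.02,  0.03,  0.04,  0.05,  0.06,  0.07,
        0.08,  0.09,  0.1 ,  0.11,  0.12,  0.13,  0.14]))
((582.9339599609375, 372.01727294921875), (123.95796203613281, 108.38095092773438), 15.073848724365234) [[509.0, 408.0], [537.0, 304.0], [657.0, 336.0], [629.0, 440.0]]
slot (array([1038,  556,   20,   24,   25,  206,  555,  483,  207,   58,   11,
          0,    0,    0,    0]), array([-0.01,  0.  ,  0.01,  0.02,  0.03,  0.04,  0.05,  0.06,  0.07,
        0.08,  0.09,  0.1 ,  0.11,  0.12,  0.13,  0.14]))
((539.0621337890625, 120.19005584716797), (159.23426818847656, 152.15127563476562), 16.559295654296875) [[441.0, 170.0], [484.0, 25.0], [637.0, 70.0], [594.0, 216.0]]
[[0.509, 0.377, 0.079], [0.464, 0.378, 0.097], [0.61, 0.376, 0.072], [0.56, 0.133, 0.063], [0.473, 0.061, 0.092]]
```

View pics/crop0.png

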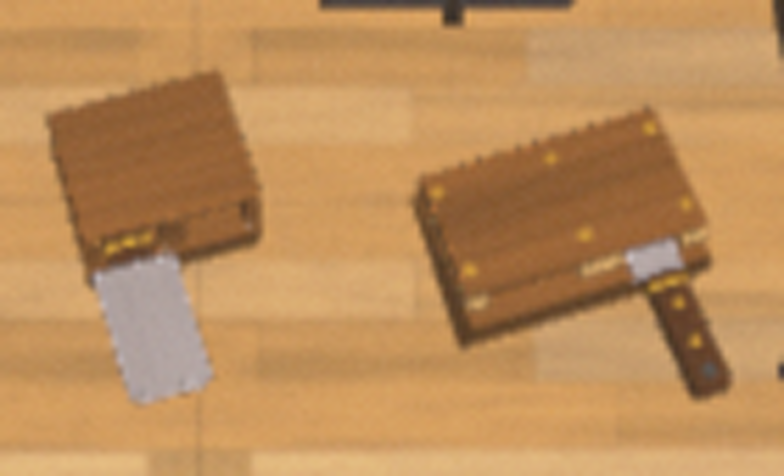

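The crop confirms it. The wide grey blade, crop (150,325), sticks out of the pocket block. The small scraper is seated on the right of the slotted block, crop (680,320), and the wide slot on its left, around (530,285), is empty.

Next I compute the approach and a first estimate of the slot.

```bash
cat >> h.py <<'E'
def fr(yaw,pitch=20,roll180=False):
    "frame x: heading yaw (deg), dipping pitch; y left; z up"
    return Ro.from_euler('ZY',[yaw,pitch],degrees=True).as_matrix()
def tool(F,flip=1):
    "tool z=-z_F, tool y = flip*y_F"
    y=flip*F[:,1]; z=-F[:,2]; return np.stack([np.cross(y,z),y,z],1)
E
python3 - <<'E'
from h import *
F=fr(15.5); T=tool(F); c=np.array([.4977,.380,.0825])
for h in (.08,): print('pre',go(c+.010*T[:,2]-h*T[:,2],T), (c+.010*T[:,2]-h*T[:,2]).round(3))
z=np.load('s0.npz'); a,d=z['a'],z['d']
for nm,C,img,box in (('top',cloud(d,dict(mtx=z['pk'],R=z['pR'],t=z['pt'])),a,(300,370,150,215)),('scene',cloud(z['e'],dict(mtx=z['qk'],R=z['qR'],t=z['qt'])),z['b'],(255,330,120,180))):
    u0,u1,v0,v1=box; X=C[v0:v1,u0:u1]; h=cv2.cvtColor(np.ascontiguousarray(img[v0:v1,u0:u1]),cv2.COLOR_RGB2HSV)
    Z=X[...,2]; m=(Z>.035)&(Z<.14); P=X[m]; 
    # cover-board plane by iterative fit
    Q=P
    for k in range(8):
        A=np.c_[Q[:,:2],np.ones(len(Q))]; s=np.linalg.lstsq(A,Q[:,2],rcond=None)[0]
        r=P[:,2]-np.c_[P[:,:2],np.ones(len(P))]@s; Q=P[abs(r)<max(.004,.012-.002*k)]
    n=np.array([-s[0],-s[1],1]); n/=np.linalg.norm(n)
    print(nm,'plane n',n.round(3),'tilt',np.degrees(np.arccos(n[2])).round(1),'yaw',np.degrees(np.arctan2(n[1],n[0])).round(1),len(Q))
    r=cv2.minAreaRect((Q[:,:2]*1000).astype(np.float32)); print(r,cv2.boxPoints(r).round(0).tolist())
    print('rng z',Q[:,2].min().round(3),Q[:,2].max().round(3))
E
```

```text
pre (array([ 0.103,  0.338, -0.595]), array([-36.71, -11.47,   8.2 ])) [0.521 0.386 0.148]
top plane n [0.267 0.068 0.961] tilt 16.0 yaw 14.3 945
((532.21435546875, 118.15394592285156), (171.3953094482422, 152.15127563476562), 16.559295654296875) [[428.0, 167.0], [472.0, 21.0], [636.0, 70.0], [593.0, 215.0]]
rng z 0.044 0.098
scene plane n [0.188 0.002 0.982] tilt 10.8 yaw 0.6 424
((523.8953247070312, 125.20761108398438), (219.18734741210938, 365.974853515625), 17.360151290893555) [[365.0, 267.0], [474.0, -82.0], [683.0, -17.0], [574.0, 333.0]]
rng z 0.036 0.082
```

Call:
send_rows --targets '[[[0.103,0.338,-0.595,-36.7,-11.5,8.2,0],[0.103,0.338,-0.595,-36.7,-11.5,8.2,0],[0.103,0.338,-0.595,-36.7,-11.5,8.2,0],[0.103,0.338,-0.595,-36.7,-11.5,8.2,0],[0.103,0.338,-0.595,-36.7,-11.5,8.2,0],[0.103,0.338,-0.595,-36.7,-11.5,8.2,0],[0.103,0.338,-0.595,-36.7,-11.5,8.2,0],[0.103,0.338,-0.595,-36.7,-11.5,8.2,0],[0.103,0.338,-0.595,-36.7,-11.5,8.2,0],[0.103,0.338,-0.595,-36.7,-11.5,8.2,0]]]'

```text
time: 1.1
tcp_pos: [0.5214, 0.3855, 0.148]
eef_rot: [-0.173, -0.131, 0.976, -0.023]
contact_force: [-0.9, 0.4, -0.0]
opening: 0.0854
grip_force: 0.0
```

Run:
```python
from h import *
im,d,p=snap('wrist'); save(im,'w1.png'); np.savez('w1.npz',im=im,d=d,**p)
X=cloud(d,p); h=cv2.cvtColor(im,cv2.COLOR_RGB2HSV)
m=((h[...,1]<60)&(h[...,2]>100)&(X[...,2]>.055)&(X[...,2]<.12)&(d>0)&(abs(X[...,0]-.5)<.08)&(abs(X[...,1]-.38)<.08)).astype(np.uint8)
m=cv2.morphologyEx(m,cv2.MORPH_OPEN,np.ones((5,5)))
k,l,st,ce=cv2.connectedComponentsWithStats(m); i=1+st[1:,4].argmax(); P=X[l==i]; print(st[i],ce[i])
c=P.mean(0);_,s,vt=np.linalg.svd(P-c,full_matrices=False); L=(P-c)@vt.T
print(len(P),c.round(4),vt.round(3).tolist(),np.ptp(L,0).round(4),((L.max(0)+L.min(0))/2@vt+c).round(4))
R,t=Rt();print(t,'blade c in tool cm',((c-t)@R*100).round(2),'yaw', np.degrees(np.arctan2(vt[0,1],vt[0,0])))
```

```text
[ 222  144   72  113 7590] [257.25006588 199.30184453]
7590 [0.4949 0.3788 0.0883] [[0.908, 0.244, -0.342], [0.259, -0.966, -0.001], [0.33, 0.088, 0.94]] [0.0879 0.0497 0.0049] [0.4971 0.3794 0.0874]
[0.52057371 0.38663533 0.1486989 ] blade c in tool cm [ 0.46 -0.09  6.59] yaw 15.042491187522854
```

View pics/w1.png

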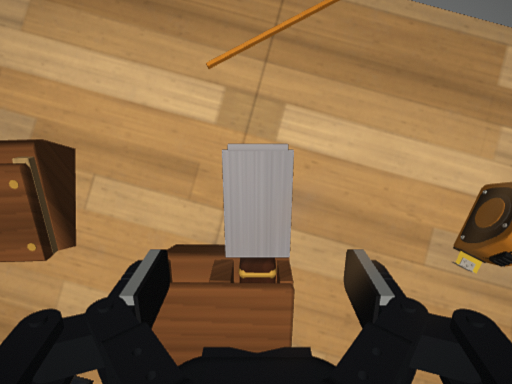

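The wrist view shows the blade centred at pixel (257,199), between the open fingers. It measures 88 x 50 mm, as described. I move in and close.

Call:
send_rows --targets '[[[0,0,0,0.2,-0.1,4,0],[0,0,0,0.2,-0.1,6,0],[0,0,0,0.2,-0.1,7.8,0],[0,0,0,0.2,-0.1,7.8,0],[0,0,0,0.2,-0.1,7.8,200],[0,0,0,0.2,-0.1,7.8,200],[0,0,0,0.2,-0.1,7.8,200],[0,0,0,0.2,-0.1,7.8,200],[0,0,0,0.2,-0.1,7.8,200],[0,0,0,0.2,-0.1,7.8,200]]]'

```text
time: 2.15
tcp_pos: [0.4944, 0.3789, 0.0777]
eef_rot: [-0.171, -0.133, 0.976, -0.022]
contact_force: [0.2, 1.7, 4.0]
opening: 0.0474
grip_force: 61.3
```

Run:
```python
from h import *
s=observe();print(s['opening'],s['grip_force'],s['contact_force'],Rt()[1])
```

```text
0.04741504777991133 61.322675943374634 [0.16471841 1.65003959 3.99230867] [0.49439036 0.37894959 0.07769179]
```

Call:
send_rows --targets '[[[0,0,0,0.7,0,-0.1,200],[0,0,0,1.5,0,-0.2,200],[0,0,0,3,0,-0.2,200],[0,0,0,4.5,0,-0.2,200],[0,0,0,6,0,-0.2,200],[0,0,0,7.5,0,-0.2,200],[0,0,0,9,0,-0.2,200],[0,0,0,10.5,0,-0.2,200],[0,0,0,11.5,0,-0.3,200],[0,0,0,11.5,0,-0.3,200]]]'

```text
time: 3.15
tcp_pos: [0.389, 0.3491, 0.1187]
eef_rot: [-0.172, -0.133, 0.976, -0.023]
contact_force: [-0.1, 0.0, -0.8]
opening: 0.0476
grip_force: 61.7
```

Run:
```python
from h import *
s=observe();print(s['opening'],s['grip_force'],s['contact_force'],Rt()[1])
im,d,p=snap('scene'); save(cv2.resize(im[130:290,200:380],None,fx=3.3,fy=3.3),'s1.png')
```

```text
0.04761992271456668 61.74820303916931 [-0.13848309  0.04265211 -0.76335443] [0.38903327 0.34911528 0.11871207]
```

View pics/s1.png

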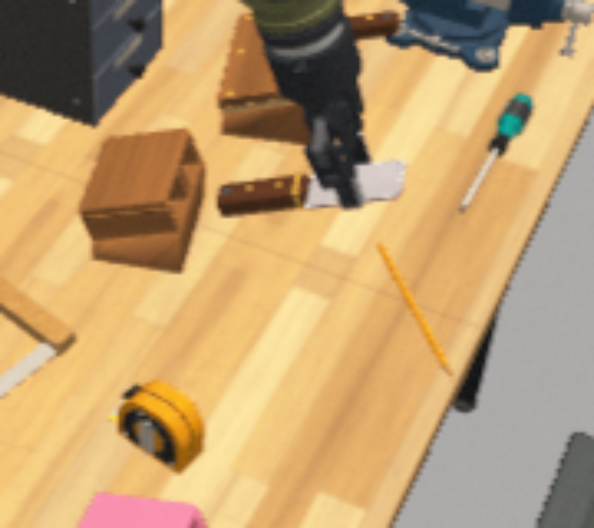

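The scraper is out of the pocket and held by the blade, with the handle free at about (260,190) in this crop. Next I raise it, level it and turn it.

Run:
```python
from h import *
print(go([.451,.412,.16],tool(fr(-74.7,0))), go(Rt()[1]+[0,0,.05],tool(fr(15.2))))
```

```text
(array([-0.273, -0.274,  1.557]), array([-5.7 ,  4.41, -6.47])) (array([-0.001,  0.001,  0.005]), array([ 1.71,  0.01, -4.7 ]))
```

Call:
send_rows --targets '[[[0,0,0,1.7,0,-4.7,200],[-0.273,-0.274,1.557,-5.7,4.4,-6.5,200],[-0.273,-0.274,1.557,-5.7,4.4,-6.5,200],[-0.273,-0.274,1.557,-5.7,4.4,-6.5,200],[-0.273,-0.274,1.557,-5.7,4.4,-6.5,200],[-0.273,-0.274,1.557,-5.7,4.4,-6.5,200],[-0.273,-0.274,1.557,-5.7,4.4,-6.5,200],[-0.273,-0.274,1.557,-5.7,4.4,-6.5,200],[-0.273,-0.274,1.557,-5.7,4.4,-6.5,200],[-0.273,-0.274,1.557,-5.7,4.4,-6.5,200]]]'

```text
time: 4.2
tcp_pos: [0.4521, 0.412, 0.1599]
eef_rot: [-0.03, 0.507, 0.861, -0.004]
contact_force: [0.6, -0.8, -1.4]
opening: 0.0475
grip_force: 62.4
```

Run:
```python
from h import *
T=tool(fr(-74.7,0))
print(Rt()[1],go([.451,.412,.16],T),go([.451,.412,.03],T))
```

```text
[0.4520809  0.4119542  0.15985603] (array([-0.043, -0.043,  0.24 ]), array([ 0.06, -0.09, -0.01])) (array([-0.043, -0.043,  0.24 ]), array([-0.56,  0.39, 12.97]))
```

Call:
send_rows --targets '[[[-0.043,-0.043,0.24,0,0,0,200],[-0.043,-0.043,0.24,0,0,0,200],[-0.043,-0.043,0.24,-0.2,0.1,4,200],[-0.043,-0.043,0.24,-0.4,0.2,8,200],[-0.043,-0.043,0.24,-0.5,0.4,11,200],[-0.043,-0.043,0.24,-0.56,0.4,13,200],[-0.043,-0.043,0.24,-0.56,0.4,13,200]]]'

```text
time: 4.9
tcp_pos: [0.4482, 0.4103, 0.0256]
eef_rot: [-0.002, 0.604, 0.797, -0.004]
contact_force: [-0.0, 0.1, -0.5]
opening: 0.0473
grip_force: 62.4
```

Run:
```python
from h import *
T=tool(fr(-74.7,0))
s=observe();print(Rt()[1],s['contact_force'],go([.451,.412,.0],T))
im,d,p=snap('scene'); X=cloud(d,p); np.savez('s2.npz',im=im,d=d,**p)
# handle profile heights along -y
hs=cv2.cvtColor(im,cv2.COLOR_RGB2HSV)
F=fr(-74.7,0); L=(X-np.array([.451,.412,0]))@F
for a in np.arange(-.05,.16,.015):
    m=(abs(L[...,0]-a)<.008)&(abs(L[...,1])<.012)&(d>0); 
    if m.sum(): print(round(a,3),m.sum(),np.quantile(X[m][:,2],[.1,.5,.9]).round(3))
```

```text
[0.44824238 0.41033462 0.02558477] [-0.02309676  0.10979194 -0.45115534] (array([-0.008,  0.002,  0.006]), array([0.09, 0.33, 2.56]))
-0.05 81 [-0.003  0.326  0.34 ]
-0.035 309 [0.021 0.194 0.33 ]
-0.02 122 [-0.002  0.112  0.338]
-0.005 104 [0.032 0.117 0.339]
0.01 60 [0.03  0.335 0.339]
0.025 58 [0.03  0.334 0.339]
0.04 130 [0.031 0.339 0.356]
0.055 38 [0.036 0.357 0.365]
```

Call:
send_rows --targets '[[[0,0,0,0,0,1,200],[0,0,0,0,0,1.8,200],[0,0,0,0,0,2.1,200],[0,0,0,0,0,2.1,200]]]'

```text
time: 5.35
tcp_pos: [0.4506, 0.4124, 0.009]
eef_rot: [-0.0, 0.604, 0.797, 0.0]
contact_force: [0.3, -0.3, -0.4]
opening: 0.0482
grip_force: 62.4
```

Call:
send_rows --targets '[[[0,0,0,0,0,0.2,200],[0,0,0,0,0,0.4,200],[0,0,0,0,0,0.5,200],[0,0,0,0,0,0.5,200]]]'

```text
time: 5.75
tcp_pos: [0.451, 0.4128, 0.0049]
eef_rot: [-0.0, 0.604, 0.797, 0.001]
contact_force: [-0.5, -0.2, 2.0]
opening: 0.0475
grip_force: 62.7
```

Call:
send_rows --targets '[[[0,0,0,0,0,0.1,200],[0,0,0,0,0,0.2,200],[0,0,0,0,0,0.2,200]]]'

```text
time: 6.05
tcp_pos: [0.451, 0.4131, 0.0033]
eef_rot: [-0.0, 0.604, 0.797, 0.001]
contact_force: [-2.6, 0.9, 5.9]
opening: 0.0473
grip_force: 63.0
```

Call:
send_rows --targets '[[[0,0,0,0,0,0,0],[0,0,0,0,0,0,0],[0,0,0,0,0,0,0],[0,0,0,0,0,-2,0],[0,0,0,0,0,-6,0],[0,0,0,0,0,-10,0],[0,0,0,0,0,-14,0],[0,0,0,-4,0,-14,0],[0,0,0,-6,0,-14,0],[0,0,0,-6,0,-14,0]]]'

```text
time: 7.05
tcp_pos: [0.4674, 0.3527, 0.1423]
eef_rot: [-0.0, 0.605, 0.796, 0.0]
contact_force: [-0.3, 0.7, -1.0]
opening: 0.0855
grip_force: 0.0
```

Run:
```python
from h import *
im,d,p=snap('wrist'); save(im,'w2.png'); np.savez('w2.npz',im=im,d=d,**p)
X=cloud(d,p); R,t=Rt(); 
m=((X[...,2]>.006)&(X[...,2]<.035)&(d>0)&(np.hypot(X[...,0]-.465,X[...,1]-.37)<.13)).astype(np.uint8)
m=cv2.morphologyEx(m,cv2.MORPH_OPEN,np.ones((5,5)))
k,l,st,ce=cv2.connectedComponentsWithStats(m); i=1+st[1:,4].argmax(); print(st[i],ce[i]); S=X[l==i]
for nm,P in (('all',S),('handle',S[S[:,2]>.0175])):
    r=cv2.minAreaRect((P[:,:2]*1000).astype(np.float32)); print(nm,len(P),r,np.quantile(P[:,2],[.05,.5,.95]).round(4))
    c=np.array([r[0][0]/1000,r[0][1]/1000,.011]); print('in tool cm',((c-t)@R*100).round(2),t)
```

```text
[ 228   58   60  193 8577] [256.83525708 138.66445144]
all 8577 ((462.0902099609375, 370.5052490234375), (50.063514709472656, 173.4429931640625), 15.226028442382812) [0.0128 0.0143 0.0234]
in tool cm [ 1.73 -0.02 13.1 ] [0.4670274  0.35373681 0.14196204]
handle 2554 ((473.51751708984375, 328.357177734375), (28.16073989868164, 86.1578598022461), 15.376933097839355) [0.0196 0.0226 0.0239]
in tool cm [-2.63 -0.05 13.09] [0.4670274  0.35373681 0.14196204]
```

View pics/w2.png

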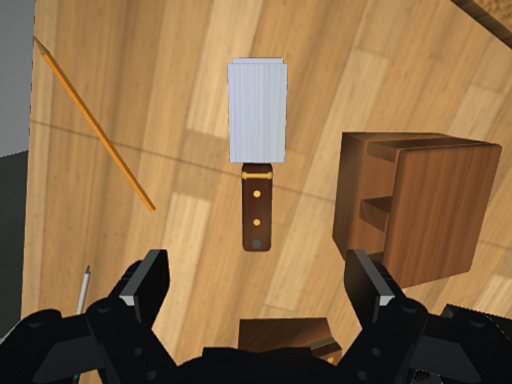

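The wrist view shows the scraper lying flat, with the blade at (257,110) and the handle at (257,208), lined up with the tool. I take it by the handle.

Call:
send_rows --targets '[[[0,0,0,-2.6,0,4,80],[0,0,0,-2.6,0,8,80],[0,0,0,-2.6,0,11.5,80],[0,0,0,-2.6,0,13,80],[0,0,0,-2.6,0,13.8,80],[0,0,0,-2.6,0,13.8,80],[0,0,0,-2.6,0,13.8,255],[0,0,0,-2.6,0,13.8,255],[0,0,0,-2.6,0,13.8,255],[0,0,0,-2.6,0,13.8,255]]]'

```text
time: 8.1
tcp_pos: [0.4756, 0.3307, 0.0065]
eef_rot: [0.0, 0.604, 0.797, 0.002]
contact_force: [-0.2, -0.7, 6.9]
opening: 0.0262
grip_force: 62.2
```

Run:
```python
from h import *
s=observe();print(s['opening'],s['grip_force'],s['contact_force'],Rt()[1])
```

```text
0.026185756728048282 62.20874905586243 [-0.17274595 -0.69834063  6.91515828] [0.47555291 0.33070668 0.00654104]
```

Run:
```python
from h import *
p=eyes.camera_params('wrist');R,t=Rt()
A=p['R']@R; b=p['R']@t+p['t']; print(p['mtx'][0,0],'cam in tool',(-A.T@b).round(3),'axes',A.round(2).tolist())
def pj(x):
    c=A@np.array(x)+b; c=p['mtx']@c; return (c[:2]/c[2]).round(0)
for x in [(.13,.025,-.005),(.13,-.025,-.005),(.042,.025,-.005),(.13,.07,.1),(.1,.07,.15),(.1,-.07,.15)]: print(x,pj(x))
# viewing pose
V=tool(fr(196.5,0)); print(go([.38,.17,.25],V), go(t+[0,0,.15],R))
```

```text
305.7203603170695 cam in tool [ 0.081 -0.001 -0.144] axes [[-0.0, 1.0, -0.0], [-0.95, -0.0, -0.32], [-0.32, -0.0, 0.95]]
(0.13, 0.025, -0.005) [324. -48.]
(0.13, -0.025, -0.005) [192. -48.]
(0.042, 0.025, -0.005) [311. 176.]
(0.13, 0.07, 0.1) [357.  15.]
(0.1, 0.07, 0.15) [336.  66.]
(0.1, -0.07, 0.15) [179.  67.]
(array([ 0.002, -0.005,  1.556]), array([-12.84, -13.44, -24.43])) (array([0., 0., 0.]), array([  0.03,   0.06, -15.  ]))
```

Call:
send_rows --targets '[[[0,0,0,0,0,-2,255],[0,0,0,0,0,-6,255],[0,0,0,0,0,-11,255],[0,0,0,0,0,-16,255],[0,0,0,0,0,-21,255],[0,0,0.3,3,-3,-21,255],[0,0,0.6,6,-5,-21,255],[0,0,0.9,8,-6,-21,255],[0,0,1.2,9,-6.5,-21,255],[0,0,1.556,9.3,-6.7,-21,255]]]'

```text
time: 9.1
tcp_pos: [0.383, 0.4016, 0.2142]
eef_rot: [-0.001, 0.855, 0.518, 0.0]
contact_force: [0.3, 0.6, -1.0]
opening: 0.0265
grip_force: 61.4
```

Run:
```python
from h import *
s=observe();print(s['opening'],s['grip_force'],Rt())
V=tool(fr(196.5,0)); print(go([.435,.223,.215],V))
```

```text
0.02650396671458763 61.38896584510803 (array([[ 4.62543045e-01,  8.86596688e-01, -4.95148760e-04],
       [ 8.86596615e-01, -4.62542478e-01,  9.47927082e-04],
       [ 6.11401676e-04, -8.77454294e-04, -9.99999428e-01]]), array([0.38298057, 0.40159696, 0.21418331]))
(array([-0.001, -0.   ,  0.802]), array([-13.43,  12.87,  -0.1 ]))
```

Call:
send_rows --targets '[[[0,0,0.802,-13.4,12.9,0,255],[0,0,0.802,-13.4,12.9,0,255],[0,0,0.802,-13.4,12.9,0,255],[0,0,0.802,-13.4,12.9,0,255],[0,0,0.802,-13.4,12.9,0,255],[0,0,0.802,-13.4,12.9,0,255],[0,0,0.802,-13.4,12.9,0,255],[0,0,0.802,-13.4,12.9,0,255]]]'

```text
time: 9.9
tcp_pos: [0.4373, 0.2227, 0.214]
eef_rot: [-0.0, 0.989, 0.146, -0.0]
contact_force: [-0.8, 0.5, -0.4]
opening: 0.0264
grip_force: 61.3
```

Run:
```python
from h import *
im,d,p=snap('wrist'); save(im,'w3.png'); np.savez('w3.npz',im=im,d=d,**p)
print(Rt())
```

```text
(array([[ 9.57187740e-01,  2.89467660e-01, -3.22269665e-04],
       [ 2.89467833e-01, -9.57187363e-01,  8.51869327e-04],
       [-6.18838299e-05, -9.08685578e-04, -9.99999585e-01]]), array([0.43727728, 0.22277078, 0.21401018]))
```

View pics/w3.png

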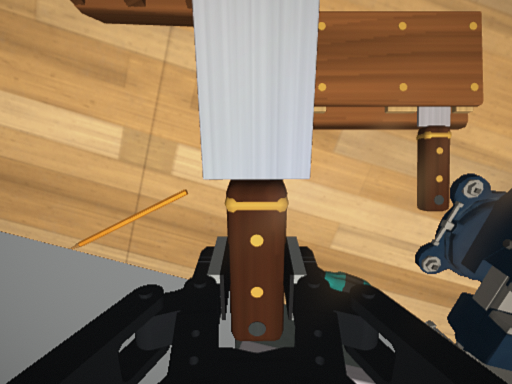

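Run:
```python
from h import *
z=np.load('w3.npz'); im,d=z['im'],z['d']; p={k:z[k] for k in('mtx','R','t')}; X=cloud(d,p)
def plane(P):
    for k in range(3):
        c=P.mean(0); n=np.linalg.svd(P-c,full_matrices=False)[2][2]; n*=np.sign(n[2]); P=P[abs((P-c)@n)<.002]
    return c,n,len(P)
c,n,k=plane(X[20:98,330:475].reshape(-1,3)); print('cover',c.round(4),n.round(3),k,'tilt',np.degrees(np.arccos(n[2])),'yaw',np.degrees(np.arctan2(n[1],n[0])))
# edges by depth steps: bottom (front) edge of cover & of ledge per column
E1=[];E2=[]
for u in range(325,415,5):
    col=X[100:140,u]; zz=col[:,2]
    j=np.where(zz>.03)[0].max(); E2.append(col[j]); 
    print(u,[round(float(v),3) for v in zz[:34:2]]) if u in(345,400) else 0
E2=np.array(E2); f=np.polyfit(E2[:,1],E2[:,0],1); print('ledge front yaw',-np.degrees(np.arctan(f[0])),E2[[0,-1]].round(4).tolist(),E2[:,2].mean())
yaw=np.degrees(np.arctan2(n[1],n[0])); 
# small scraper
hs=cv2.cvtColor(im,cv2.COLOR_RGB2HSV)
for nm,(v0,v1,u0,u1),zl in(('handle',(128,210,405,460),.05),('blade',(107,124,405,460),.03)):
    S=X[v0:v1,u0:u1]; m=(S[...,2]>zl)
    if nm=='blade': m&=(hs[v0:v1,u0:u1,1]<50)
    P=S[m]; r=cv2.minAreaRect((P[:,:2]*1000).astype(np.float32)); print(nm,len(P),r,P[:,2].min(),P[:,2].max())
# strips (light wood on ledge)
m=np.zeros(d.shape,np.uint8); m[105:113,318:470]=((hs[105:113,318:470,2]>165)&(hs[105:113,318:470,1]>50))
k,l,st,ce=cv2.connectedComponentsWithStats(m)
for i in range(1,k):
    if st[i,4]>20: print(st[i],X[l==i].min(0).round(4),X[l==i].max(0).round(4))
# right side of cover
print('right edge cover',[X[v,480].round(4).tolist() for v in(30,60,95)])
```

```text
cover [0.578  0.1284 0.0616] [0.429 0.11  0.897] 1466 tilt 26.270517249035738 yaw 14.403085426150971
345 [0.074, 0.076, 0.074, 0.069, 0.057, 0.057, 0.058, 0.058, 0.059, 0.059, 0.061, 0.061, 0.06, 0.059, 0.053, 0.002, 0.002]
400 [0.076, 0.074, 0.073, 0.069, 0.064, 0.066, 0.061, 0.058, 0.058, 0.06, 0.059, 0.059, 0.058, 0.058, 0.053, 0.001, 0.001]
ledge front yaw 7.134226891584125 [[0.499, 0.1706, 0.0523], [0.5231, 0.0903, 0.0519]] 0.0696238265558899
handle 2702 ((485.9071044921875, 140.5284881591797), (79.66165161132812, 202.2574462890625), 6.496915340423584) 0.051004935428998144 0.35755476447317985
blade 557 ((524.5068359375, 154.2039337158203), (16.843128204345703, 183.04412841796875), 11.79693603515625) 0.05845175957750148 0.35755476447317985
[318 107   8   5  34] [0.5132 0.1787 0.0625] [0.5176 0.1865 0.0671]
[388 107  29   5 140] [0.5314 0.0988 0.0624] [0.5418 0.1249 0.0664]
[457 107  13   5  57] [0.5496 0.0523 0.0631] [0.5558 0.064  0.0668]
right edge cover [[0.62, 0.0685, 0.0524], [0.5951, 0.0624, 0.0628], [0.5669, 0.0534, 0.0719]]
```

Run:
```python
from h import *
# scraper in hand, in tool frame
z=np.load('w3.npz'); im,d=z['im'],z['d']; p={k:z[k] for k in('mtx','R','t')}; X=cloud(d,p);R,t=Rt();L=(X-t)@R*100
hs=cv2.cvtColor(im,cv2.COLOR_RGB2HSV)
m=np.zeros(d.shape,bool); m[5:176,185:325]=True; m&=(abs(L[...,2])<4)&(hs[...,1]<60)
P=L[m]; c=P.mean(0); n=np.linalg.svd(P-c,full_matrices=False)[2]; print('blade top',c.round(2),n.round(4).tolist(),P.min(0).round(2),P.max(0).round(2))
for v in(20,90,160): print(v,L[v][m[v]][[0,-1]].round(2).tolist())
print('row172 shoulder x',[L[v,225].round(2).tolist() for v in(174,177,179)],'handle top',L[230,257].round(2),L[330,257].round(2))
```

```text
blade top [ 7.99  0.01 -0.72] [[-1.0, 0.0047, -0.0022], [-0.0047, -1.0, -0.0039], [0.0022, 0.0039, -1.0]] [ 4.2  -2.5  -0.96] [11.18  2.51 -0.44]
20 [[10.65, -2.49, -0.62], [10.62, 2.48, -0.73]]
90 [[7.99, -2.44, -0.71], [7.98, 2.48, -0.69]]
160 [[4.97, -2.44, -0.74], [4.97, 2.46, -0.75]]
row172 shoulder x [[4.33, -1.41, -0.81], [4.12, -1.44, -0.58], [-2.32, -3.79, 21.39]] handle top [ 1.87  0.05 -1.57] [-3.73  0.05 -1.69]
```

Run:
```python
from h import *
z=np.load('w3.npz'); im,d=z['im'],z['d']; p={k:z[k] for k in('mtx','R','t')}; X=cloud(d,p)
def line(u0,u1,zs):
    E=[]
    for u in range(u0,u1):
        col=X[95:140,u]; ok=(col[:,2]>zs[0])&(col[:,2]<zs[1]); 
        if ok.any(): E.append(col[np.where(ok)[0].max()])
    E=np.array(E,np.float32); v=cv2.fitLine(E[:,:2],cv2.DIST_HUBER,0,.001,.001).ravel(); return E,v,np.degrees(np.arctan2(-v[0]*np.sign(v[1]),v[1]*np.sign(v[1])))
for nm,u0,u1,zs in(('ledge',322,412,(.056,.064)),('ledge',322,465,(.056,.064)),('cover',322,480,(.068,.082))):
    E,v,yw=line(u0,u1,zs); print(nm,len(E),v.round(4),'yaw',yw.round(2),np.median(E[:,2]))
P=X[5:98,325:478].reshape(-1,3); P=P[(P[:,2]>.035)&(P[:,2]<.085)]
A=np.c_[P[:,:2],np.ones(len(P))]
from scipy.optimize import least_squares
s=least_squares(lambda s:A@s-P[:,2],[-.35,-.1,.3],loss='soft_l1',f_scale=.001).x
print('cover tilt',np.degrees(np.arctan(np.hypot(*s[:2]))),'yaw',np.degrees(np.arctan2(-s[1],-s[0])), 'rms',np.median(abs(A@s-P[:,2])),s)
S=X[135:208,405:460].reshape(-1,3); S=S[(S[:,2]>.06)&(S[:,2]<.13)]
print('small handle',cv2.minAreaRect((S[:,:2]*1000).astype(np.float32)))
```

```text
ledge 90 [ 0.2869 -0.9579  0.5137  0.1267] yaw 16.68 0.056917332
ledge 143 [ 0.2881 -0.9576  0.5183  0.1114] yaw 16.74 0.057224076
cover 158 [ 0.285  -0.9585  0.5312  0.1395] yaw 16.56 0.069310494
cover tilt 19.97139720009288 yaw 16.846336091572546 rms 0.0004930042518692043 [-0.34780963 -0.10531691  0.27615431]
small handle ((491.6980895996094, 65.52779388427734), (68.02415466308594, 24.971277236938477), 16.940757751464844)
```

```bash
cat >> h.py <<'E'
M=np.array([.5081,.1472,.066]); F=fr(196.7,-20); T=tool(F); D=-F[:,0]
def tcp(s,dn=0,dl=0): return M+(s-.088)*D+dn*F[:,2]+dl*F[:,1]-T@np.array([.042,.0001,-.0052])
E
python3 - <<'E'
from h import *
print(T.round(2).tolist(),tcp(-.03),tcp(.088)); print('A',go(tcp(-.04,.06),T)); print('B',go(tcp(-.03),T))
E
```

```text
[[0.9, 0.29, -0.33], [0.27, -0.96, -0.1], [-0.34, 0.0, -0.94]] [0.36235838 0.10357982 0.11583682] [0.46856531 0.13544343 0.07547844]
A (array([-0.001, -0.349,  0.002]), array([-9.51,  9.25,  3.83]))
B (array([-0.001, -0.349,  0.002]), array([-10.62,   9.25,   9.81]))
```

Call:
send_rows --targets '[[[0,-0.1,0,-4,3,0,255],[0,-0.2,0,-8,6,1,255],[0,-0.349,0,-9.5,9.2,2.8,255],[0,-0.349,0,-9.5,9.2,3.8,255],[0,-0.349,0,-9.5,9.2,3.8,255],[0,-0.349,0,-9.5,9.2,3.8,255]]]'

```text
time: 10.55
tcp_pos: [0.3732, 0.108, 0.1763]
eef_rot: [0.025, 0.974, 0.144, -0.171]
contact_force: [0.1, 0.0, -0.4]
opening: 0.0267
grip_force: 61.4
```

Run:
```python
from h import *
print(Rt()[1],observe()['qpos'].round(2),'B',go(tcp(-.03),T),go(tcp(-.005),T))
im,d,p=snap('wrist'); save(im,'w4.png'); np.savez('w4.npz',im=im,d=d,**p)
X=cloud(d,p); L=(X-M)@np.stack([D,-F[:,1],F[:,2]],1)*1000  # slot frame mm
ok=(d>0)
def md(m): return (int(m.sum()),np.median(L[m],0).round(1).tolist()) if m.any() else None
print('cover',md(ok&(L[...,0]>25)&(L[...,0]<60)&(abs(L[...,1])<40)&(L[...,2]>5)&(L[...,2]<28)))
print('ledge',md(ok&(L[...,0]>4)&(L[...,0]<12)&(abs(L[...,1])<25)&(L[...,2]>-12)&(L[...,2]<8)))
print('bench z',np.median(X[ok&(abs(X[...,2])<.01)][:,2]))
```

```text
[0.37320029 0.10798728 0.17627101] [ 0.17 -0.2   2.09 -0.04  1.6   1.45] B (array([-0.001, -0.001,  0.002]), array([0.96, 0.12, 6.08])) (array([-0.001, -0.001,  0.002]), array([3.46, 0.12, 6.08]))
cover None
ledge None
bench z 0.0007242502024846446
```

View pics/w4.png

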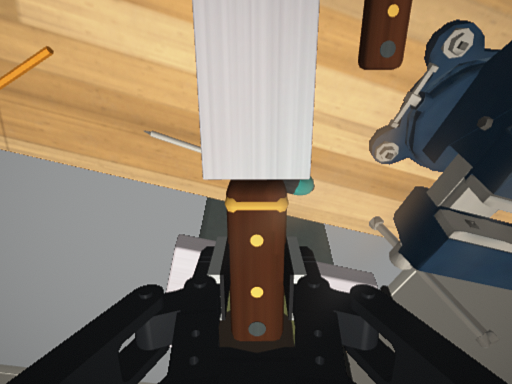

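The blade still points ahead, level in the grip (shoulder at row 180). The mouth itself is out of the wrist camera's view. I drop in line with the slot and feel my way in.

Call:
send_rows --targets '[[[0,0,0,0.9,0.1,3,255],[0,0,0,0.9,0.1,5,255],[0,0,0,0.9,0.1,6.1,255],[0,0,0,0.9,0.1,6.1,255],[0,0,0,2,0.1,6.1,255],[0,0,0,3,0.1,6.1,255],[0,0,0,3.4,0.1,6.1,255],[0,0,0,3.4,0.1,6.1,255]]]'

```text
time: 11.4
tcp_pos: [0.3848, 0.1098, 0.1076]
eef_rot: [0.025, 0.974, 0.144, -0.171]
contact_force: [0.2, 0.3, -1.9]
opening: 0.0263
grip_force: 61.3
```

Run:
```python
from h import *
print(Rt()[1],observe()['contact_force'],go(tcp(0),T))
im,d,p=snap('top'); np.savez('t5.npz',im=im,d=d,**p)
im2,d2,p2=snap('scene')
a=cv2.resize(im[165:225,295:375],None,fx=7,fy=7,interpolation=cv2.INTER_CUBIC); b=cv2.resize(im2[125:185,255:335],None,fx=7,fy=7,interpolation=cv2.INTER_CUBIC)
save(cv2.resize(np.hstack([a,b]),(796,298)),'c5.png')
```

```text
[0.38484843 0.1098429  0.1076342 ] [ 0.15531041  0.26157964 -1.85614654] (array([-0.   , -0.001,  0.001]), array([ 0.53, -0.05,  0.03]))
```

View pics/c5.png

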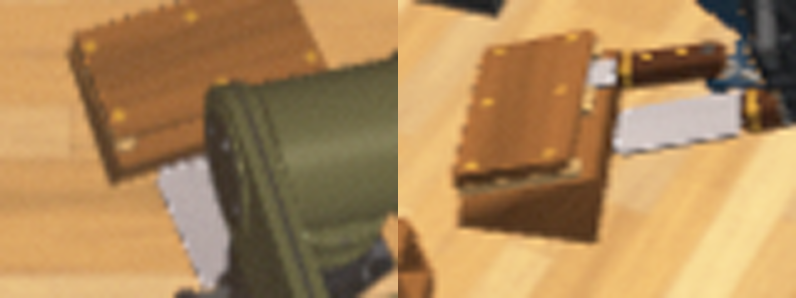

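The blade tip is right at the mouth, left panel (180,165), and parallel to the small scraper. I push in gently.

Call:
send_rows --targets '[[[0,0,0,0.4,0,0,255],[0,0,0,0.8,0,0,255],[0,0,0,1.2,0,0,255],[0,0,0,1.5,0,0,255],[0,0,0,1.5,0,0,255]]]'

```text
time: 12.0
tcp_pos: [0.3976, 0.1137, 0.1017]
eef_rot: [0.025, 0.974, 0.144, -0.172]
contact_force: [-0.1, -0.5, -1.1]
opening: 0.0265
grip_force: 61.3
```

Run:
```python
from h import *
s=observe();f=np.array(s['contact_force']);R,t=Rt();print((f@R).round(1),s['torque'].round(2),(R.T@(t-tcp(0))*1000).round(1))
```

```text
[0.1 0.5 1.1] [ 0.08 -0.12 -0.05] [9.3 0.5 0.7]
```

Call:
send_rows --targets '[[[0,0,0,0.4,0,0,255],[0,0,0,0.8,0,0,255],[0,0,0,1.2,0,0,255],[0,0,0,1.5,0,0,255],[0,0,0,1.5,0,0,255]]]'

```text
time: 12.5
tcp_pos: [0.4112, 0.1178, 0.0967]
eef_rot: [0.025, 0.974, 0.144, -0.172]
contact_force: [0.1, 0.8, -1.5]
opening: 0.0267
grip_force: 61.3
```

Run:
```python
from h import *
s=observe();f=np.array(s['contact_force']);R,t=Rt();print((f@R).round(1),s['torque'].round(2),(R.T@(t-tcp(0))*1000).round(1))
```

```text
[ 0.9 -0.7  1.3] [ 0.07 -0.24  0.02] [24.4  0.5  0.6]
```

No resistance at 24 mm, so I go on to about 64 mm.

Call:
send_rows --targets '[[[0,0,0,0.5,0,0,255],[0,0,0,1,0,0,255],[0,0,0,1.5,0,0,255],[0,0,0,2,0,0,255],[0,0,0,2.5,0,0,255],[0,0,0,3,0,0,255],[0,0,0,3.5,0,0,255],[0,0,0,4,0,0,255],[0,0,0,4,0,0,255]]]'

```text
time: 13.4
tcp_pos: [0.4474, 0.1287, 0.0829]
eef_rot: [0.025, 0.974, 0.144, -0.172]
contact_force: [-0.6, 0.5, -1.2]
opening: 0.0267
grip_force: 61.3
```

Run:
```python
from h import *
s=observe();f=np.array(s['contact_force']);R,t=Rt();print((f@R).round(1),s['torque'].round(2),(R.T@(t-tcp(0))*1000).round(1))
```

```text
[ 0.  -0.6  1.3] [ 0.07 -0.2  -0.01] [64.5  0.5  0.6]
```

Call:
send_rows --targets '[[[0,0,0,0.6,0,0,255],[0,0,0,1.1,0,0,255],[0,0,0,1.5,0,0,255],[0,0,0,1.8,0,0,255],[0,0,0,2,0,0,255],[0,0,0,2,0,0,255]]]'

```text
time: 14.0
tcp_pos: [0.4651, 0.134, 0.0762]
eef_rot: [0.025, 0.974, 0.144, -0.172]
contact_force: [-0.3, -0.5, -0.9]
opening: 0.0267
grip_force: 61.4
```

Call:
send_rows --targets '[[[0,0,0,0.1,0,0,255],[0,0,0,0.2,0,0,255],[0,0,0,0.2,0,0,255]]]'

```text
time: 14.3
tcp_pos: [0.4667, 0.1345, 0.0756]
eef_rot: [0.025, 0.974, 0.143, -0.172]
contact_force: [0.2, -0.2, -1.3]
opening: 0.0265
grip_force: 61.4
```

Run:
```python
from h import *
s=observe();f=np.array(s['contact_force']);R,t=Rt();print((f@R).round(1),s['torque'].round(2),(R.T@(t-tcp(0))*1000).round(1))
```

```text
[0.6 0.3 1.2] [ 0.05 -0.19 -0.03] [86.   0.5  0.6]
```

Now small steps until the handle touches the block.

Call:
send_rows --targets '[[[0,0,0,0.1,0,0,255],[0,0,0,0.2,0,0,255],[0,0,0,0.2,0,0,255]]]'

```text
time: 14.6
tcp_pos: [0.4686, 0.1351, 0.0749]
eef_rot: [0.025, 0.974, 0.144, -0.172]
contact_force: [-0.2, -0.1, -1.7]
opening: 0.0263
grip_force: 61.4
```

Call:
send_rows --targets '[[[0,0,0,0.1,0,0,255],[0,0,0,0.15,0,0,255],[0,0,0,0.15,0,0,255]]]'

```text
time: 14.9
tcp_pos: [0.4699, 0.1355, 0.0744]
eef_rot: [0.025, 0.974, 0.144, -0.172]
contact_force: [0.7, -0.7, -0.3]
opening: 0.0266
grip_force: 61.4
```

Call:
send_rows --targets '[[[0,0,0,0.1,0,0,255],[0,0,0,0.15,0,0,255],[0,0,0,0.15,0,0,255]]]'

```text
time: 15.2
tcp_pos: [0.4713, 0.1359, 0.0739]
eef_rot: [0.025, 0.974, 0.144, -0.172]
contact_force: [-0.1, -0.7, -0.8]
opening: 0.0263
grip_force: 61.4
```

Call:
send_rows --targets '[[[0,0,0,0.1,0,0,255],[0,0,0,0.15,0,0,255],[0,0,0,0.15,0,0,255]]]'

```text
time: 15.5
tcp_pos: [0.4724, 0.1362, 0.0735]
eef_rot: [0.025, 0.974, 0.143, -0.172]
contact_force: [-1.8, -0.1, 1.1]
opening: 0.0266
grip_force: 61.5
```

Call:
send_rows --targets '[[[0,0,0,0.1,0,0,255],[0,0,0,0.1,0,0,255]]]'

```text
time: 15.7
tcp_pos: [0.4724, 0.1362, 0.0734]
eef_rot: [0.025, 0.974, 0.143, -0.174]
contact_force: [-4.6, -2.2, 3.0]
opening: 0.0263
grip_force: 61.7
```

Call:
send_rows --targets '[[[0,0,0,0.1,0,0,255],[0,0,0,0.1,0,0,255]]]'

```text
time: 15.9
tcp_pos: [0.4724, 0.1362, 0.0734]
eef_rot: [0.025, 0.974, 0.143, -0.175]
contact_force: [-8.8, -3.2, 8.5]
opening: 0.0266
grip_force: 61.9
```

The handle is against the block: the force builds up with no further travel. I let go with a part opening, which stays clear of the small scraper, and back straight off.

Call:
send_rows --targets '[[[0,0,0,0,0,0,90],[0,0,0,0,0,0,90],[0,0,0,0,0,0,90],[0,0,0,0,0,0,90],[0,0,0,0,0,-1,90],[0,0,0,0,0,-3,90],[0,0,0,0,0,-6,90],[0,0,0,0,0,-9,90],[0,0,0,-2,0,-12,90],[0,0,0,-2,0,-12,90]]]'

```text
time: 16.9
tcp_pos: [0.4988, 0.1437, 0.1987]
eef_rot: [0.025, 0.975, 0.144, -0.167]
contact_force: [0.6, -0.0, 0.7]
opening: 0.0551
grip_force: 0.0
```

Run:
```python
from h import *
im,d,p=snap('wrist'); X=cloud(d,p); save(im,'w6.png')
L=(X-M)@np.stack([D,-F[:,1],F[:,2]],1)*1000
ok=(d>0)&(abs(L[...,1])<25)&(L[...,0]>-110)&(L[...,0]<40)&(abs(L[...,2])<35)
for a in range(-100,40,6):
    m=ok&(abs(L[...,0]-a)<3)&(abs(L[...,1])<8)
    if m.any(): print(a,m.sum(),np.median(L[m][:,2]).round(1))
H=ok&(L[...,0]<-12)&(L[...,0]>-80)&(L[...,2]>3); print('lat',L[H][:,1].min(),L[H][:,1].max(),observe()['opening'],observe()['contact_force'])
```

```text
-82 91 4.7
-76 109 5.8
-70 116 5.8
-64 111 6.2
-58 109 6.6
-52 119 6.9
-46 113 7.1
-40 125 7.4
-34 118 7.6
-28 116 8.0
-22 130 8.4
-16 141 8.4
-10 147 9.0
-4 144 9.0
2 153 5.0
8 154 0.8
14 139 1.1
20 158 16.4
26 157 16.7
32 163 16.8
38 147 16.9
lat -14.192176213662222 13.74061013039088 0.05561626347839176 [-0.16792897  0.0014299  -1.34369151]
```

View pics/w6.png

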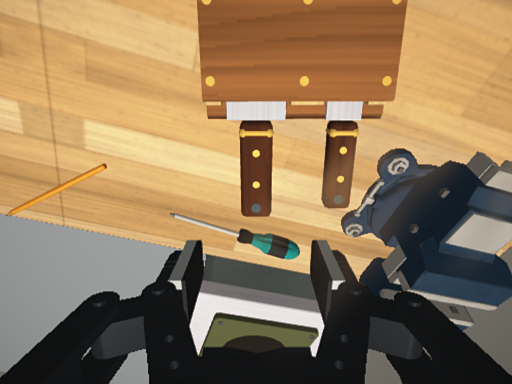

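The view shows the wide scraper seated beside the small one. Its shoulder is flush with the ledge at (256,120), it droops about 2.8°, and the gripper is clear. I hand it in.

```bash
python3 -c "
from plant import workorder
print(workorder.sign_off())"
```

```text
the job is handed in; nothing more can be done
None
```

The wide scraper is out of the pocket, turned round and fully home blade first in the wide slot, with its handle against the block. I let go of it, left the small scraper alone, and handed the job in at about 17 s.

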